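# Slide the dish carrier under the reader's low bridge and start the reading

### The job

Push the yellow dish carrier flat along the bench, striped end last, through the flared orange mouth and under the low bridge of the white reader until it is fully home against the reader's stop - only push it, never lift or tip it. Only once it is home, press the green key on top of the bridge down and let it come up again. Leave the glassware and the other things on the bench, and the jar on the reader, where they stand.

Things in the scene. Friction and masses are not known exactly. Their poses are not given: they have to be found in the camera images.
- carrier: Yellow plastic slab, loose on the bench, about 0.25 kg: 120 mm long (x) x 92 mm wide (y) x 16 mm high. A 62 mm white-rimmed dish, red inside, is clipped into its top, 8 mm ahead of the middle; its top is 20 mm above the bench. Origin: middle of the underside. x points to the leading end (enters the reader first); a black stripe runs across the top 10 mm from the rear end. z up.
- reader: White bench-top reader, fixed. Origin: on the bench (which is the channel's floor), on the channel's centre line; x points inwards along the channel (the way to push), y left, z up. With the carrier home its origin is at x = +5 mm, y within 3 mm of 0, its x along the reader's x, and its rear 43 mm stick out in front of the bridge. Housing behind the stop: x = 65 to 165 mm, 150 mm wide, 85 mm high.
- rear (a point): Middle of the carrier's rear end face (the striped end, the one to push on), 60 mm behind its origin, 8 mm above the bench.
- mouth (a point): On the bench at x = -20 mm in the reader's frame, where the straight channel begins: two guide rails 98 mm apart inside, 25 mm high, from here inwards to the stop. In front of it two orange guides, equally high, flare out to about 130 mm apart at x = -46 mm.
- bridge (a point): Middle of the bridge's underside, 25 mm above the bench, at x = 23 mm in the reader's frame. The bridge spans x = -12 to +58 mm, is 122 mm wide and its top is 60 mm above the bench. A black optical head, 52 mm across, stands on it at x = 23, y = +20 mm, top at 71 mm.
- stop (a point): Centre of the stop face that the carrier's leading end comes up against, 10 mm above the bench, at x = 65 mm in the reader's frame.
- key_top (a point): Centre of the top of the round green key (26 mm across) on the bridge, at x = 23, y = -36 mm in the reader's frame, 82 mm above the bench when up; pressed straight down.
- key (a joint): Travel of the green key in m: 0 up, 0.006 fully down; it counts as pressed beyond 0.004. A spring brings it back; fully down takes about 4 N.
- jar: Small amber jar with a white lid, 42 mm across, 42 mm high, standing on the reader's housing. Origin: centre of its underside. Leave alone.
- vial: Clear vial with a blue cap, 30 mm across, 48 mm high, standing beside the reader. Origin: centre of its underside. Leave alone.
- flask: Conical glass flask, 76 mm across, 110 mm high. Origin: centre of its underside. Leave alone.
- beaker: Glass beaker, 72 mm across, 85 mm high. Origin: centre of its underside. Leave alone.
- bottle: Amber bottle with a black cap, 64 mm across, 135 mm high. Origin: centre of its underside. Leave alone.
- spatula: Double-ended steel lab spatula lying flat, 190 mm long along its x, 18 mm wide, 6 mm high. Origin: middle of its underside. Leave alone.
- tipbox: Blue box with a clear lid, 120 mm (its x) x 80 mm x 58 mm high. Origin: centre of its underside. Leave alone.
Not all that is in view belongs to the job. Several things look just like the carrier: the one meant starts farthest to the robot's right.

How it is judged:
By the outcome, as a careful person would: the job done as asked, in the order asked, and still so for the second after the job is handed in, with the robot touching nothing.
It also fails if it takes over 72 s, if anything falls off the work surface, if the arm or the gripper's body presses on something with over 40 N, if the wrist force passes 120 N, or if a joint passes its speed limit or range.

### The arm

A 7-joint arm with a two-finger parallel gripper is mounted at the origin on the work surface. World frame = base frame: x ahead of the robot, y to its left, z up, the work surface at z = 0. Lengths are in m, angles in rad, forces in N, time in s.
With the tool pointing down it reaches from about 0.4 to 0.875 m from the base axis. Payload 19.3 kg.
Tool frame: the origin (TCP) lies at the very end of the fingers, on their centre line; the grasp point (between the pads) lies 19 mm behind it; z points along the fingers, y is the line along which they close (so a half turn about z gives the same grasp; the last joint's range is limited). The gripper opens to 85 mm and grips with 20 to 120 N. Pads are 22 mm wide; open, the fingers measure 114 mm over their backs; the gripper's body (76 mm by 85 mm) begins 54 mm behind the grasp point. The pads swing forward as they close: fully open they stand 13 mm farther back than shut.
Start: joints at [1.174, 0.521, -0.036, 1.599, 0.021, 1.021, -0.113], TCP at [0.201, -0.592, 0.231] pointing down, gripper open.
Joint ranges: [-2.91, 2.91], [-0.3, 2.13], [-1.5, 1.42], [0.17, 2.43], [-1.26, 4.41], [0.16, 1.93], [-2.52, 2.52]. Speed limits (rad/s): [1.89, 1.89, 2.39, 2.39, 3.01, 3.01, 3.01].

### API

Orientations are given as a rotation vector (axis times angle).
In Python, from cell import monitor, cams, sign_off gives the robot as it stands.
- The arm moves only by the shell command python3 -m creep 'ROWS' [FORCE]. ROWS is JSON, a list of rows, each a list of 5 numbers: the closure, from 0 (fully open) to 1 (shut), then the shift along the tool's x, y, z scaled (see below), then the turn about the tool's z scaled (see below). A call has 1 to 5 rows; each row is the pose to reach, as a shift and turn from the pose commanded when the call began, along the tool's axes at that moment; what a row does not reach only later rows make up. The controller multiplies each number of a shift by 0.12 m and each number of a turn by 0.5 rad. A row lasts 1/10 s, in which the tool goes at most 50 mm and 8.59 degrees, less where a joint would pass 70% of its speed; a pose out of reach is approached as far as the arm can. A call with a number of a shift or a turn outside -1 to 1 is refused whole. A call with a gripper value outside its range is refused whole. The fingers move at their own pace and stop on an object; FORCE is the grip in N (left out, the last holds). Time passes only in rows, so rows that repeat a pose let the fingers close. It gives the time, the measured TCP pose, the force, the opening and the grip force at its end, in the units of the state.
- monitor.get_obs(): the state, without advancing time (a new reading comes with each control period).
- cams.snapshot(name): name is "scene" or "top"; returns a dict with "pixels" (420x560x3 uint8, red, green, blue), "camera_matrix" (3x3 intrinsics, pixels), "eye" and "rotation" of the camera in the world. Camera axes: x right, y up, looking along -z (the intrinsics and any distortion apply to the point x, -y, -z); pixel columns grow to the right and rows downward; lengths in m; the calibration is good to about 2 mm. A picture is of the moment at which its call begins. There is no depth.
- sign_off(): hands the job in; it is judged then, once.
The state is a dict: "time_s": time; "qpos": joint angles; "dq": joint speeds; "joint_torque": joint torques, N m; "position": TCP position; "tcp_rot": TCP orientation; "force": force on the tool from outside, world axes, zero at the start; "torque": the same for the moment, N m; "gripper_width": finger opening in m; "grasp_force": force on a finger pad.
Only numpy, scipy, OpenCV 4.12 (cv2) and the standard library are available. Lean on these libraries where they do the work, as an engineer would, in place of code of your own. Each camera call takes 0.05 s, during which the arm holds its last target. There are 200 camera calls.

## Working session

There is one attempt and no reset: what is moved stays moved. The work goes in short steps, Python scripts to look and compute and a shell command to move; the robot and the scene stay as the last step left them, time stands still between calls to the robot, and variables do not carry over. Pictures are saved under pics/ and viewed, at most 10 in all, crops included, and the job is handed in when it is done.

```bash
ls; mkdir -p pics; cat > h.py <<'E'
import numpy as np, cv2
from cell import monitor, cams, sign_off
def snap(n,f=None):
    s=cams.snapshot(n)
    if f: cv2.imwrite('pics/'+f,cv2.cvtColor(s['pixels'],cv2.COLOR_RGB2BGR))
    return s
def ray(s,px,z):
    K=np.array(s['camera_matrix']);R=np.array(s['rotation']);e=np.array(s['eye'])
    d=np.linalg.inv(K)@np.array([px[0],px[1],1.]);d=R@np.array([d[0],-d[1],-d[2]])
    return e+d*(z-e[2])/d[2]
E
python3 - <<'E'
from h import *
for n in('scene','top'):
    s=snap(n,n+'1.png');print(n,s.keys(),s['camera_matrix'],s['eye'],s['rotation'])
o=monitor.get_obs();print(o)
E
```

```text
pics
scene dict_keys(['pixels', 'camera_matrix', 'eye', 'rotation']) [[449.82212246   0.         282.19100971]
 [  0.         449.82212246 214.7341485 ]
 [  0.           0.           1.        ]] [ 1.59403779 -0.01819369  0.8701178 ] [0.76837896 0.7285271  1.43751137]
top dict_keys(['pixels', 'camera_matrix', 'eye', 'rotation']) [[543.47365479   0.         282.28638169]
 [  0.         543.47365479 211.71174067]
 [  0.           0.           1.        ]] [0.29407388 0.00785646 1.47171321] [ 0.11949332 -0.08910888 -1.57545481]
{'time_s': 0.1, 'qpos': array([ 1.17381336,  0.52194943, -0.03630882,  1.59992803,  0.02122014,
        1.02111471, -0.1128058 ]), 'dq': array([-0.00031806, -0.00121023,  0.00043119, -0.00156334, -0.00035881,
        0.00209804,  0.00218025]), 'joint_torque': array([ 2.64057649e-03, -9.28505445e+01,  1.98388562e+00, -3.70536017e+01,
        1.81762775e-02,  5.34933584e-03,  2.55795641e-05]), 'position': array([ 0.20048158, -0.5916615 ,  0.23079483]), 'tcp_rot': array([-3.09878930e+00, -5.10833808e-01,  4.08614508e-04]), 'force': array([ 1.04546221, -0.08421778,  0.2232434 ]), 'torque': array([-0.02092077,  0.0689725 ,  0.01517405]), 'grasp_force': 0.0, 'gripper_width': 0.08527231353264757}
```

```bash
sed -i "s/R=np.array(s\['rotation'\])/R=cv2.Rodrigues(np.array(s['rotation'],float))[0]/" h.py
```

```text
(no output)
```

View pics/top1.png

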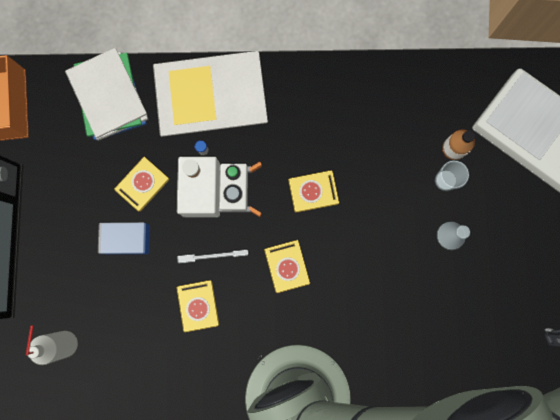

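View pics/scene1.png

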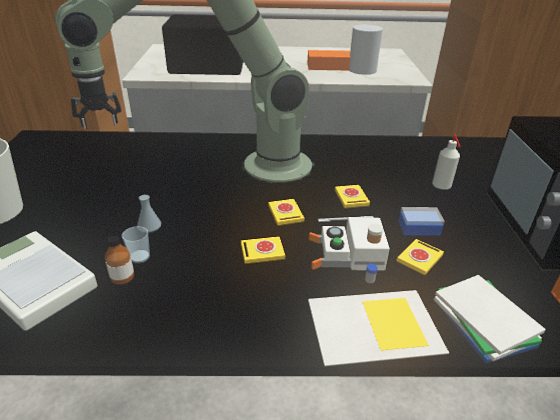

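```bash
python3 - <<'E'
from h import *
for n in('top','scene'):
    s=snap(n);im=s['pixels'];hsv=cv2.cvtColor(im,cv2.COLOR_RGB2HSV)
    def comps(lo,hi,amin,z,lab):
        m=cv2.inRange(hsv,lo,hi)
        cs=cv2.findContours(m,cv2.RETR_EXTERNAL,cv2.CHAIN_APPROX_NONE)[0]
        for c in cs:
            if cv2.contourArea(c)<amin or cv2.contourArea(c)>4000: continue
            W=np.array([ray(s,p[0],z)[:2] for p in c]).astype(np.float32)
            r=cv2.minAreaRect(W*1000);b=cv2.boundingRect(c)
            mm=cv2.moments(c);px=(mm['m10']/mm['m00'],mm['m01']/mm['m00'])
            print(n,lab,b,'cent',np.round(ray(s,px,z)[:2]*1000),'rect',np.round(r[0]),np.round(r[1]),round(r[2],1))
    comps((22,100,100),(35,255,255),200,.016,'yel')
    comps((50,90,60),(80,255,255),20,.082,'green')
    comps((5,120,120),(14,255,255),15,.025,'orange')
    comps((0,0,150),(180,45,255),300,.085,'white85')
    comps((0,0,150),(180,45,255),300,.060,'white60')
    comps((105,120,60),(125,255,255),15,.048,'blue')
    cv2.imwrite(f'pics/{n}_crop.png',cv2.resize(cv2.cvtColor(im,4)[130:240,160:360] if n=='top' else cv2.cvtColor(im,4)[200:290,230:400],None,fx=4,fy=4,interpolation=2))
E
```

```text
top yel (176, 280, 43, 52) cent [239. 263.] rect [240. 263.] [123.  96.] 10.2
top yel (264, 240, 46, 53) cent [342.  25.] rect [343.  25.] [123.  96.] 14.9
top yel (288, 170, 51, 42) cent [545. -49.] rect [546. -49.] [ 96. 124.] 10.6
top yel (114, 157, 55, 54) cent [569. 421.] rect [569. 421.] [ 97. 124.] 48.4
top yel (169, 66, 47, 59) cent [819. 286.] rect [820. 286.] [156. 117.] 6.9
top green (227, 166, 11, 11) cent [588. 165.] rect [588. 165.] [27. 26.] 0.3
top green (120, 119, 21, 10) cent [718. 430.] rect [714. 436.] [15. 56.] 24.2
top green (82, 111, 11, 26) cent [711. 551.] rect [721. 553.] [73. 17.] 16.0
top green (120, 53, 13, 29) cent [887. 452.] rect [878. 446.] [84. 20.] 24.6
top orange (249, 207, 12, 9) cent [490. 109.] rect [490. 110.] [34. 12.] 58.5
top orange (250, 162, 11, 10) cent [613. 109.] rect [613. 108.] [11. 35.] 31.0
top orange (450, 131, 21, 23) cent [ 671. -445.] rect [ 673. -444.] [62. 51.] 25.1
top orange (10, 110, 18, 29) cent [734. 743.] rect [730. 749.] [40. 89.] 64.0
top orange (0, 55, 11, 74) cent [815. 810.] rect [834. 809.] [214.  28.] 3.6
top whit
[... 4019 characters left out ...]
221.] [194. 194.] 0.3
scene white60 (245, 153, 67, 27) cent [147.  24.] rect [117.   2.] [200. 249.] 1.7
scene white60 (0, 138, 23, 85) cent [ 299. -902.] rect [ 193. -948.] [640.  62.] 26.4
scene white60 (111, 16, 141, 101) cent [-1297.  -784.] rect [-1450.  -683.] [2146.  722.] 19.0
scene white60 (131, 5, 82, 8) cent [-2739.  -926.] rect [-2742.  -915.] [710. 270.] 89.8
scene white60 (249, 0, 200, 18) cent [-2739.   680.] rect [-2766.   600.] [1882.  575.] 78.9
scene blue (519, 345, 19, 7) cent [934. 576.] rect [936. 566.] [ 6. 52.] 15.1
scene blue (367, 264, 10, 7) cent [666. 257.] rect [666. 256.] [25. 25.] 0.7
scene blue (425, 225, 18, 10) cent [475. 490.] rect [490. 486.] [46. 54.] 1.0
```

View pics/top_crop.png

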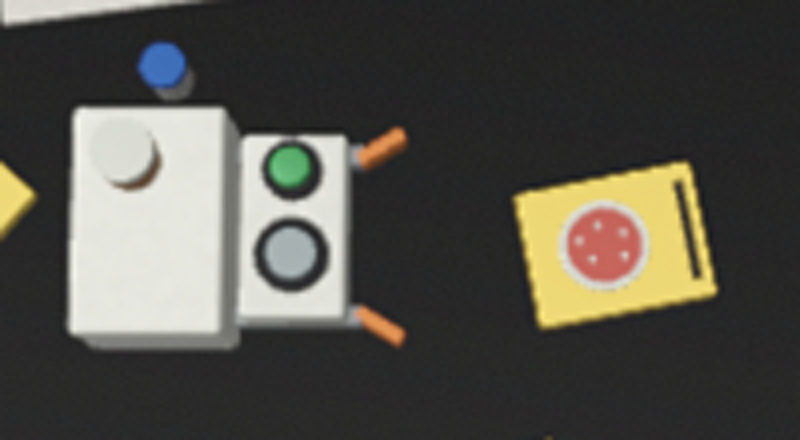

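The top crop and views show the carrier candidates at top-view pixels (142,183), (287,267), (197,306) and (314,191). The last one has y = -49 mm, so it is farthest to the robot's right, and the enlarged crop confirms it: its stripe is on the right at (336,187), away from the mouth, and its leading end faces the orange guides. The reader's channel runs along +Y, with its origin near (552,142) mm. The carrier is at (545,-49) mm, turned about 10.6° counter-clockwise from that line.

I'll start moving now, staying high.

```bash
cat >> h.py <<'E'
def todo(t,yaw=90):
    o=monitor.get_obs();R=cv2.Rodrigues(np.array(o['tcp_rot']))[0]
    y=np.arctan2(R[1,0],R[0,0])
    d=R.T@(np.array(t)/1000-o['position'])
    print('t',round(o['time_s'],1),'pos',np.round(o['position']*1000,1),'yaw',round(np.degrees(y),1),'tilt',np.round(R[:2,2],3),'w',round(o['gripper_width']*1000,1),'F',np.round(o['force'],1),
     'shift units',np.round(d/.12,3),'turn units',round(-(np.radians(yaw)-y)/.5,3))
E
python3 -m creep '[[0.5,0.33,-0.2,0,-0.26],[0.5,0.66,-0.4,0,-0.52],[0.5,1,-0.62,0,-0.8],[0.5,1,-0.62,0,-0.8]]' 40
python3 -c "from h import *;todo((552,-165,150))"
```

```text
time_s: 0.6
position: [0.295, -0.4782, 0.2315]
tcp_rot: [-2.928, -1.135, -0.004]
force: [0.5, -1.0, 0.3]
gripper_width: 0.0433
grasp_force: 0.0
t 0.6 pos [ 295.  -478.2  231.5] yaw 42.4 tilt [0.002 0.002] w 43.3 F [ 0.5 -1.   0.3] shift units [ 3.34  -0.485  0.688] turn units -1.663
```

```bash
python3 -m creep '[[0.5,0.33,-0.05,0,-0.27],[0.5,0.66,-0.1,0,-0.54],[0.5,1,-0.15,0,-0.83],[0.5,1,-0.15,0,-0.83]]' >/dev/null
python3 -m creep '[[0.5,0.33,0.09,0,-0.27],[0.5,0.66,0.18,0,-0.54],[0.5,1,0.27,0,-0.83],[0.5,1,0.27,0,-0.83]]' >/dev/null
python3 -c "from h import *;todo((552,-165,120))"
```

```text
t 1.4 pos [ 450.8 -289.6  231.5] yaw 89.8 tilt [0.002 0.002] w 42.7 F [0.  0.  0.6] shift units [1.039 0.839 0.932] turn units -0.005
```

```bash
python3 -m creep '[[0.5,0.35,0.28,0,0],[0.5,0.7,0.56,0.3,0],[0.5,1,0.84,0.6,0],[0.5,1,0.84,0.9,0],[0.5,1,0.84,0.9,0]]' >/dev/null
python3 -m creep '[[0.5,0.03,0,0.25,0],[0.5,0.03,0,0.5,0],[0.5,0.03,0,0.7,0],[0.5,0.03,0,0.85,0],[0.5,0.03,0,0.85,0]]' >/dev/null
python3 -c "
from h import *;todo((552,-165,8))
s=snap('scene');cv2.imwrite('pics/s2.png',cv2.resize(cv2.cvtColor(s['pixels'],4)[150:290,180:400],None,fx=3.5,fy=3.5,interpolation=2))"
```

```text
t 2.4 pos [ 548.7 -172.9   20. ] yaw 89.1 tilt [-0.003  0.   ] w 42.5 F [-0.3  0.4  0.2] shift units [0.066 0.027 0.1  ] turn units -0.031
```

View pics/s2.png

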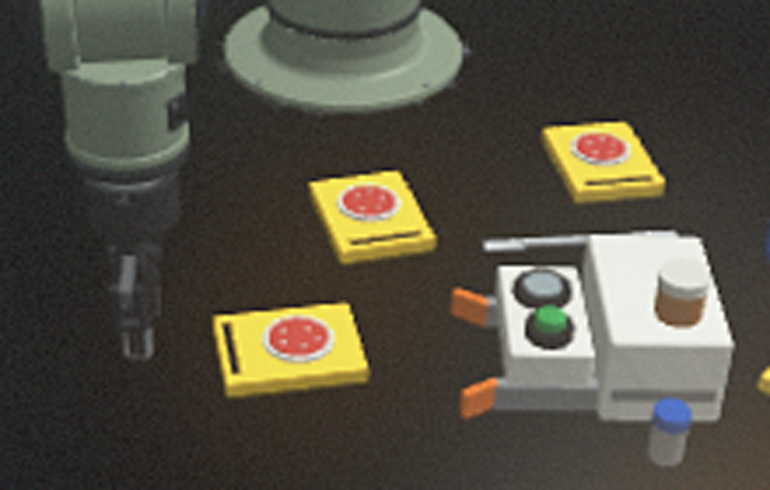

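```bash
python3 -m creep '[[0.5,0,0.02,0.06,-0.03],[0.5,0,0.02,0.12,-0.03],[0.5,0.1,0.02,0.12,-0.03],[0.5,0.2,0.02,0.12,-0.03],[0.5,0.28,0.02,0.12,-0.03]]' | grep force
python3 -m creep '[[0.5,0.06,0,0,0],[0.5,0.12,0,0,0],[0.5,0.18,0,0,0],[0.5,0.24,0,0,0],[0.5,0.3,0,0,0]]'| grep -E 'pos|force'
cat >> h.py <<'E'
def carrier():
    s=snap('top');hsv=cv2.cvtColor(s['pixels'],cv2.COLOR_RGB2HSV)
    m=cv2.inRange(hsv,(22,100,100),(35,255,255))
    for c in cv2.findContours(m,cv2.RETR_EXTERNAL,cv2.CHAIN_APPROX_NONE)[0]:
        b=cv2.boundingRect(c)
        if cv2.contourArea(c)>100 and b[0]+b[2]/2>225 and 140<b[1]+b[3]/2<225:
            r=cv2.minAreaRect(np.array([ray(s,p[0],.016)[:2]*1000 for p in c],np.float32))
            print('carrier',np.round(r[0],1),np.round(r[1]),round(r[2],1),b)
    # dish: red inside
    m=cv2.inRange(hsv,(0,90,100),(6,255,255))|cv2.inRange(hsv,(172,90,100),(180,255,255))
    for c in cv2.findContours(m,cv2.RETR_EXTERNAL,cv2.CHAIN_APPROX_NONE)[0]:
        b=cv2.boundingRect(c)
        if cv2.contourArea(c)>60 and b[0]>225 and 140<b[1]<220:
            q=np.array(b[:2])+np.array(b[2:])/2-.5;print('dish',np.round(ray(s,q,.019)[:2]*1000,1))
    return s
E
python3 -c "from h import *;todo((552,60,5));carrier()"
```

```text
force: [-0.8, 0.3, 0.1]
grasp_force: 0.0
position: [0.5528, -0.1021, 0.0069]
force: [-0.6, -1.7, 1.7]
grasp_force: 1.0
t 3.5 pos [ 552.8 -102.1    6.9] yaw 90.0 tilt [-0. -0.] w 42.6 F [-0.6 -1.7  1.7] shift units [ 1.351 -0.005  0.016] turn units 0.001
carrier [549.9 -29.4] [ 96. 123.] 6.3 (282, 171, 49, 38)
dish [549.7 -22.5]
```

```bash
python3 -m creep '[[0.5,0.06,0,0.01,0],[0.5,0.12,0,0.01,0],[0.5,0.18,0,0.01,0],[0.5,0.24,0,0.01,0],[0.5,0.3,0,0.01,0]]'| grep -E 'pos|force'
python3 -c "from h import *;todo((552,60,5));carrier()"
```

```text
position: [0.5528, -0.0655, 0.0056]
force: [0.5, -1.5, -0.7]
grasp_force: 0.5
t 4.0 pos [552.8 -65.5   5.6] yaw 90.1 tilt [-0.  0.] w 42.5 F [ 0.5 -1.5 -0.7] shift units [ 1.046 -0.005  0.006] turn units 0.002
carrier [556.2   4.8] [122.  94.] 89.5 (271, 170, 46, 35)
dish [556.9  12.7]
```

```bash
python3 -m creep '[[0.5,0.06,0,0,-0.07],[0.5,0.12,-0.005,0,-0.14],[0.5,0.18,-0.01,0,-0.14],[0.5,0.24,-0.016,0,-0.14],[0.5,0.3,-0.022,0,-0.14]]'| grep -E 'pos|force'
python3 -c "from h import *;todo((552,60,5));carrier()"
```

```text
position: [0.5501, -0.0298, 0.0057]
force: [0.3, -1.4, -0.3]
grasp_force: 0.8
t 4.5 pos [550.1 -29.8   5.7] yaw 94.0 tilt [-0. -0.] w 42.3 F [ 0.3 -1.4 -0.3] shift units [0.745 0.069 0.006] turn units 0.141
carrier [548.2  40.5] [ 96. 122.] 4.1 (257, 173, 48, 37)
dish [549.  48.]
```

```bash
python3 -m creep '[[0.5,0.05,0.004,0,0.05],[0.5,0.1,0.007,0,0.1],[0.5,0.15,0.011,0,0.14],[0.5,0.2,0.014,0,0.14],[0.5,0.24,0.017,0,0.14]]'| grep -E 'pos|force'
python3 -c "from h import *;todo((552,60,5));carrier()"
```

```text
position: [0.5502, -0.0007, 0.0057]
force: [-0.5, -1.9, -0.3]
grasp_force: 0.8
t 5.1 pos [550.2  -0.7   5.7] yaw 90.1 tilt [0. 0.] w 42.5 F [-0.5 -1.9 -0.3] shift units [0.506 0.016 0.006] turn units 0.003
carrier [554.1  75.5] [107.  94.] 89.5 (248, 171, 40, 35)
dish [554.8  76.5]
```

```bash
for i in 1; do python3 -m creep '[[0.5,0.05,0,0,0],[0.5,0.1,0,0,0],[0.5,0.15,0,0,0],[0.5,0.2,0,0,0],[0.5,0.25,0,0,0]]'| grep -E 'pos|force'; done
python3 -m creep '[[0.5,0.05,0,0,0],[0.5,0.1,0,0,0],[0.5,0.15,0,0,0],[0.5,0.2,0,0,0],[0.5,0.25,0,0,0]]'| grep -E 'pos|force'
python3 -c "
from h import *;todo((552,76,5));s=carrier()
cv2.imwrite('pics/t3.png',cv2.resize(cv2.cvtColor(s['pixels'],4)[130:240,160:360],None,fx=4,fy=4,interpolation=2))"
```

```text
position: [0.5501, 0.029, 0.0057]
force: [0.3, -1.3, 0.5]
grasp_force: 0.8
position: [0.55, 0.059, 0.0057]
force: [0.1, -1.2, 0.1]
grasp_force: 0.8
t 6.2 pos [550.   59.    5.7] yaw 90.1 tilt [-0.  0.] w 42.8 F [ 0.1 -1.2  0.1] shift units [0.142 0.016 0.006] turn units 0.002
```

View pics/t3.png

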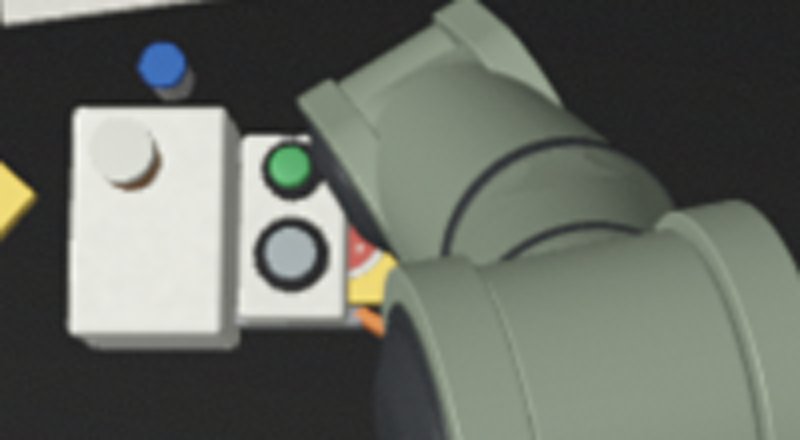

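The carrier is sliding under the bridge; its yellow corner and dish show at crop (370,270), and the push force is only about 1 N. I'll go slowly until it meets the stop.

```bash
python3 -m creep '[[0.5,0.025,0,0,0],[0.5,0.05,0,0,0],[0.5,0.075,0,0,0],[0.5,0.1,0,0,0],[0.5,0.11,0,0,0]]'| grep -E 'pos|force'
python3 -m creep '[[0.5,0.01,0,0,0],[0.5,0.02,0,0,0],[0.5,0.02,0,0,0]]'| grep -E 'pos|force'
python3 -m creep '[[0.5,0.01,0,0,0],[0.5,0.02,0,0,0],[0.5,0.02,0,0,0]]'| grep -E 'pos|force'
```

```text
position: [0.5501, 0.0721, 0.0057]
force: [0.1, -2.2, 1.2]
grasp_force: 1.0
position: [0.5501, 0.0743, 0.0057]
force: [0.4, -1.0, 0.4]
grasp_force: 0.2
position: [0.5501, 0.0768, 0.0057]
force: [-0.8, -1.2, 0.1]
grasp_force: 0.2
```

```bash
for i in 1; do python3 -m creep '[[0.5,0.01,0,0,0],[0.5,0.02,0,0,0],[0.5,0.02,0,0,0]]'| grep -E 'pos|^force'; done
python3 -m creep '[[0.5,0.01,0,0,0],[0.5,0.02,0,0,0],[0.5,0.02,0,0,0]]'| grep -E 'pos|^force'
```

```text
position: [0.5498, 0.0774, 0.0057]
force: [-0.9, -10.2, 4.3]
position: [0.5495, 0.0776, 0.0056]
force: [-1.6, -19.7, 7.1]
```

It has reached the stop: force climbs to 20 N with no more travel, at the expected place. I'll back off, rise and look.

```bash
python3 -m creep '[[0.5,-0.03,0,0,0],[0.5,-0.1,0,0,0],[0.5,-0.3,0,0,0],[0.5,-0.6,0,0,0],[0.5,-0.6,0,0,0]]'| grep -E 'pos|^force'
python3 -m creep '[[1,0,0,-0.3,0],[1,-0.3,0,-0.6,0],[1,-0.7,0,-1,0],[1,-1,0,-1,0],[1,-1,0,-1,0]]'| grep -E 'pos|^force'
python3 -c "
from h import *;todo((588,0,140));s=carrier();t=snap('scene')
a=cv2.resize(cv2.cvtColor(s['pixels'],4)[130:230,170:330],None,fx=4,fy=4,interpolation=2)[:,:400]
b=cv2.resize(cv2.cvtColor(t['pixels'],4)[205:285,300:395],None,fx=4,fy=4,interpolation=2)
b=cv2.copyMakeBorder(b,0,80,0,0,0);cv2.imwrite('pics/c4.png',np.hstack([a,b]))"
```

```text
position: [0.5499, 0.004, 0.0055]
force: [0.0, -0.3, -0.0]
position: [0.5505, -0.1178, 0.1276]
force: [-0.9, 1.2, -0.5]
t 8.9 pos [ 550.5 -117.8  127.6] yaw 89.6 tilt [ 0.003 -0.003] w 0.3 F [-0.9  1.2 -0.5] shift units [ 0.984  0.306 -0.105] turn units -0.014
carrier [551.7 109.4] [44. 94.] 89.9 (247, 172, 17, 35)
```

View pics/c4.png

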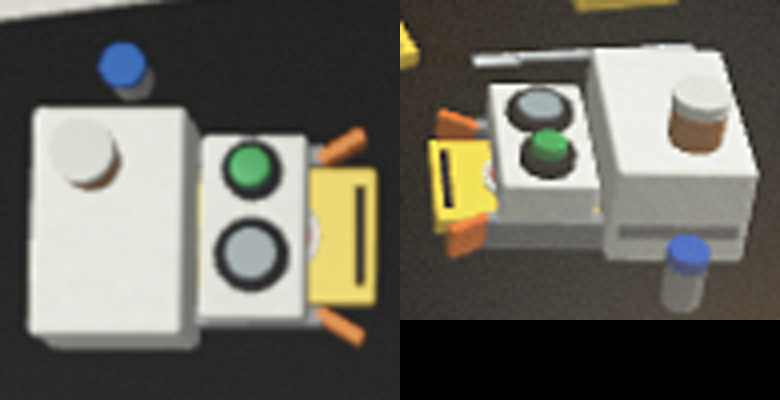

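Both views show the carrier straight in the channel with its rear sticking out. Measured rear is at Y ≈ 87 mm, as expected for home, and X ≈ 552. The jar and vial have not moved. Next I'll go over the key.

```bash
python3 -m creep '[[1,0.3,0.1,0,0],[1,0.6,0.2,0,0],[1,0.9,0.3,0,0],[1,1,0.31,0,0],[1,1,0.31,0,0]]'| grep -E 'pos|^force'
python3 -m creep '[[1,0.3,0,0,0],[1,0.6,0,0,0],[1,0.9,0,0,0],[1,1,0,0,0],[1,1,0,0,0]]'| grep -E 'pos|^force'
python3 -c "from h import *;todo((588,165,95))"
```

```text
position: [0.5869, 0.0131, 0.1251]
force: [-0.1, -0.7, 0.1]
position: [0.5866, 0.1308, 0.1254]
force: [-0.1, 0.1, 0.1]
t 10.0 pos [586.6 130.8 125.4] yaw 90.2 tilt [-0.001  0.   ] w -0.1 F [-0.1  0.1  0.1] shift units [0.285 0.013 0.253] turn units 0.007
```

```bash
python3 -m creep '[[1,0.15,0.01,0,0],[1,0.285,0.01,0,0],[1,0.285,0.01,0.1,0],[1,0.285,0.01,0.2,0],[1,0.285,0.01,0.25,0]]'| grep -E 'pos|^force'
python3 -m creep '[[1,0,0,0.03,0],[1,0,0,0.06,0],[1,0,0,0.08,0],[1,0,0,0.08,0]]'| grep -E 'pos|^force'
python3 -m creep '[[1,0,0,0.02,0],[1,0,0,0.03,0],[1,0,0,0.03,0]]'| grep -E 'pos|^force'
python3 -c "from h import *;todo((588,165,76))"
```

```text
position: [0.5878, 0.1624, 0.0939]
force: [1.3, -0.7, -0.2]
position: [0.5883, 0.1634, 0.086]
force: [-0.8, 0.1, -0.7]
position: [0.5883, 0.1635, 0.0824]
force: [-0.5, 0.4, 0.5]
t 11.2 pos [588.3 163.5  82.4] yaw 90.1 tilt [-0. -0.] w -0.1 F [-0.5  0.4  0.5] shift units [ 0.012 -0.003  0.053] turn units 0.002
```

```bash
python3 -m creep '[[1,0,0,0.015,0],[1,0,0,0.03,0],[1,0,0,0.03,0]]'| grep -E 'pos|^force'
python3 -m creep '[[1,0,0,0.01,0],[1,0,0,0.02,0],[1,0,0,0.02,0],[1,0,0,0.02,0]]'| grep -E 'pos|^force'
```

```text
position: [0.5885, 0.1636, 0.0788]
force: [-0.0, 0.9, 2.4]
position: [0.5885, 0.1636, 0.0766]
force: [1.1, -1.1, 4.0]
```

Contact started near 82 mm and the spring force is rising as described. I'll push 1 mm further to the bottom, hold, then release.

```bash
python3 -m creep '[[1,0,0,0.01,0],[1,0,0,0.015,0],[1,0,0,0.015,0],[1,0,0,0.015,0]]'| grep -E 'pos|^force'
python3 -c "
from h import *;s=snap('scene');cv2.imwrite('pics/k5.png',cv2.resize(cv2.cvtColor(s['pixels'],4)[190:280,290:400],None,fx=6,fy=6,interpolation=2))"
```

```text
position: [0.5886, 0.1636, 0.0758]
force: [-5.3, -2.2, 21.0]
```

View pics/k5.png

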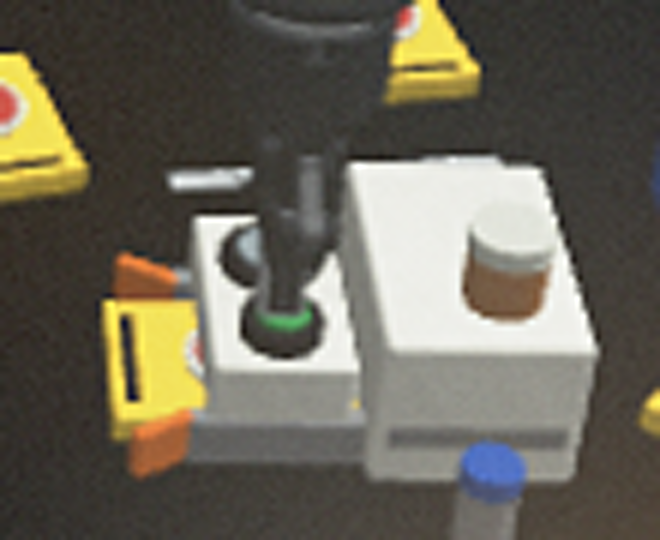

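The key is at the bottom of its travel: the fingers are on the green at crop (285,320), and the force jumped to 21 N. I'll release straight up and move back.

```bash
python3 -m creep '[[1,0,0,-0.05,0],[1,0,0,-0.15,0],[1,0,0,-0.4,0],[1,0,0,-0.7,0],[1,0,0,-0.7,0]]'| grep -E 'pos|^force'
python3 -m creep '[[1,-0.3,0,0,0],[1,-0.6,0,0,0],[1,-1,0,0,0],[1,-1,0,0,0]]'>/dev/null
python3 -m creep '[[1,-0.3,0,0,0],[1,-0.6,0,0,0],[1,-1,0,0,0],[1,-1,0,0,0]]'>/dev/null
python3 -m creep '[[1,0,0,0,0],[1,0,0,0,0],[1,0,0,0,0]]'| grep -E 'time|pos|^force'
python3 -c "
from h import *;s=carrier();t=snap('scene')
a=cv2.resize(cv2.cvtColor(s['pixels'],4)[130:230,170:270],None,fx=4,fy=4,interpolation=2)
b=cv2.resize(cv2.cvtColor(t['pixels'],4)[205:285,300:395],None,fx=4,fy=4,interpolation=2)
b=cv2.copyMakeBorder(b,0,80,0,0,0);cv2.imwrite('pics/c6.png',np.hstack([a,b]))"
```

```text
position: [0.5901, 0.1643, 0.1634]
force: [0.5, 0.7, 0.4]
time_s: 13.95
position: [0.5886, -0.075, 0.1587]
force: [0.6, -0.4, -0.6]
carrier [551.7 109.4] [44. 94.] 89.9 (247, 172, 17, 35)
```

View pics/c6.png

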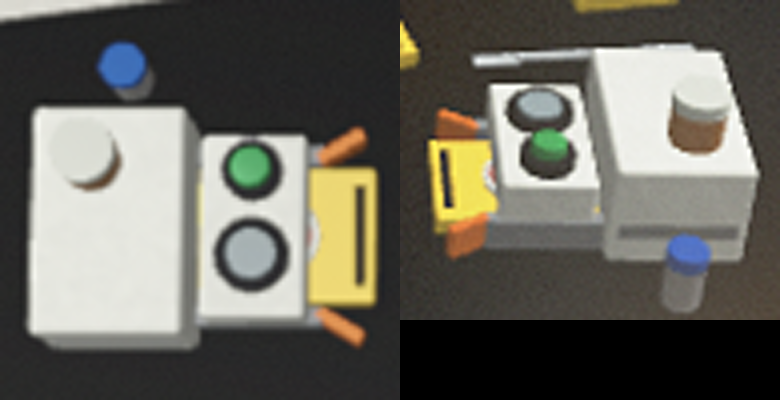

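The key is up again (scene crop (550,140)), the carrier measures the same as before the press, and the jar and vial look the same as before it.

```bash
python3 -c "from cell import sign_off;print(sign_off())"
```

```text
the job is handed in; nothing more can be done
None
```

The carrier is home against the reader's stop, the green key was then pressed fully down and came back up, and the job is handed in at about 14 s with the robot touching nothing.

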